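# Walk the amber beacon bar across its test mat

## Robot

A 6-joint arm with a two-finger parallel gripper is mounted at the origin on the work surface. World frame = base frame: x ahead of the robot, y to its left, z up, the work surface at z = 0. Lengths are in m, angles in rad, forces in N, time in s.
With the tool pointing down it reaches from about 0.25 to 0.725 m from the base axis. Payload 4 kg.
Tool frame: the origin (TCP) lies on the centre line of the jaws, within the pads' length; the fingertips stand ahead of it and the grasp point (between the pads) lies 11 mm behind it (bot.tip_extent is the z of the fingertips in the tool frame, in m); z points along the fingers, y is the direction in which the jaws open and shut (so a half turn about z gives the same grasp; the last joint's range is limited). The gripper opens to 85 mm and grips with 20 to 120 N. Pads are 22 mm wide; open, the fingers measure 114 mm over their backs; the gripper's body (76 mm by 85 mm) begins 54 mm behind the grasp point. The pads swing forward as they close: fully open they stand 13 mm farther back than shut.
Start: joints at [-1.13, 0.241, 0.005, 1.335, 0, 1.571], TCP at [0.213, -0.452, 0.239] pointing down, gripper open.
Joint ranges: [-2.72, 2.72], [-1.05, 1.87], [-1.09, 1.28], [-1.99, 2.15], [-1.42, 1.44], [-3.14, 3.14]. Speed limits (rad/s): [2.79, 2.79, 3.14, 3.14, 3.14, 3.14].

## Interface

Orientations are given as a unit quaternion [x, y, z, w].
In Python, from workcell import bot gives the robot as it stands.
- The arm moves only by the shell command python3 -m jog 'ROWS'. ROWS is JSON, a list that holds one entry, the list of rows, each a list of 7 numbers: the shift along the world's x, y, z in m, then the turn, a rotation vector about the world's x, y, z in degrees, then the closure in counts, from 0 (fully open) to 255 (shut). In form: [[[tx, ty, tz, ax, ay, az, fingers], ...]]. A call has 1 to 10 rows; each row is the pose to reach, as a shift and turn from the pose commanded when the call began; what a row does not reach only later rows make up. A row lasts 1/12 s, in which the tool goes at most 41.7 mm and 7.16 degrees, less where a joint would pass 70% of its speed; a pose out of reach is approached as far as the arm can. A call with a gripper value outside its range is refused whole. The fingers move at their own pace and stop on an object; the grip force is fixed at half the most. Time passes only in rows, so rows that repeat a pose let the fingers close. It gives the time, the measured TCP pose, the force and the opening at its end, in the units of the state.
- bot.get_obs(): the state, without advancing time (a new reading comes with each control period).
- bot.camera(name): name is "scene" or "top"; returns the picture (400x640x3 uint8, blue, green, red); there is no depth.
- bot.camera_model(name): a dict with "K" (3x3 intrinsics, pixels), "T" (4x4, takes a point from camera to world coordinates). Camera axes: x right, y down, z forward; pixel columns grow to the right and rows downward; lengths in m; the calibration is good to about 2 mm. A picture is of the moment at which its call begins. camera_model takes no time and is no camera call.
- bot.job_done(): hands the job in, once; it reports no verdict.
The state is a dict: "clock": time; "joint_pos": joint angles; "joint_vel": joint speeds; "tau": joint torques, N m; "eef_pos": TCP position; "tool_rot": TCP orientation; "ft_force": force on the tool from outside, world axes, zero at the start; "ft_torque": the same for the moment, N m; "grip_width": finger opening in m.
Only numpy, scipy, OpenCV 4.12 (cv2) and the standard library are available. Lean on these libraries where they do the work, as an engineer would, in place of code of your own. Each camera call takes 0.05 s, during which the arm holds its last target. There are 200 camera calls.

## Task

Walk the amber light bar across its round black mat onto the red and white spots, one end at a time, never carrying it through the air. First swing its red end round onto the red spot while its white end stays standing where it is; then swing the white end round onto the white spot while the red end stays on the red spot. Let go of the bar with both feet flat on the mat, and leave the blue light bar alone.

Things in the scene. Friction and masses are not known exactly. Their poses are not given: they have to be found in the camera images.
- amber_bar: The light bar to walk: amber lens between a red and a white end block; 200 long, 36 wide, 46 high, 0.4 kg. It stands on two rubber feet only (30 across, 10 high, 160 apart), one under the middle of each block. Grip a block (40 long) from above across the 36 width. An end left alone stays put by friction, as the pivot. Origin midway between the feet, at their undersides; x to the red end.
- red_end (a point): Underside of the foot below the red end block, where it meets the mat. The block is centred straight above, from 10 to 46 mm up. x along the bar from white to red end, z up.
- white_end (a point): The same point below the white end block, 160 mm from red_end; same axes. At the start it stands on a grey spot, about 160 mm from the red spot.
- red_spot (a point): Centre of the red disc (48 mm across) on the upper face of the round mat under the amber bar: fixed black rubber, 330 across, 3 thick, at any angle. Its four spots are the corners of a 160 mm square, in order: grey (red end at the start), grey (white end at the start), red, white. Axes: z up, x from the grey side to the red and white side.
- white_spot (a point): Centre of the white disc (48 mm across) on the same mat, 160 mm from the red spot; same axes.
- blue_bar: A bystander: an identical bar with a blue lens, on a second, identical mat beside the first. Origin midway between its feet, at their undersides; x along the bar, to its red end. Not to be moved.

How it is judged:
By the outcome, as a careful person would: the job done as asked, in the order asked, and still so for the second after the job is handed in, with the robot touching nothing.
It also fails if it takes over 64 s, if anything falls off the work surface, if the arm or the gripper's body presses on something with over 40 N, if the wrist force passes 120 N, or if a joint passes its speed limit or range.

## Working session

There is one attempt and no reset: what is moved stays moved. The work goes in short steps, Python scripts to look and compute and a shell command to move; the robot and the scene stay as the last step left them, time stands still between calls to the robot, and variables do not carry over. Pictures are saved under pics/ and viewed, about 8 in all and at most 12, crops included, and the job is handed in when it is done.

```bash
mkdir -p pics; ls; python3 - <<'E'
from workcell import bot
import cv2,numpy as np
for n in("top","scene"):
    im=bot.camera(n);cv2.imwrite(f"pics/{n}0.png",im)
    m=bot.camera_model(n);print(n,np.round(m["K"],1).tolist(),np.round(m["T"],3).tolist())
o=bot.get_obs();print(o["eef_pos"],o["tool_rot"],o["grip_width"],bot.tip_extent,o["clock"])
E
```

```text
pics
top [[414.6, 0.0, 318.3], [0.0, 414.6, 198.6], [0.0, 0.0, 1.0]] [[-0.003, -0.984, 0.178, 0.37], [-1.0, 0.004, 0.008, 0.003], [-0.008, -0.178, -0.984, 0.956], [0.0, 0.0, 0.0, 1.0]]
scene [[365.7, 0.0, 322.2], [0.0, 365.7, 197.3], [0.0, 0.0, 1.0]] [[0.095, 0.592, -0.8, 1.13], [0.995, -0.041, 0.088, -0.08], [0.019, -0.805, -0.593, 0.5], [0.0, 0.0, 0.0, 1.0]]
[ 0.21308125 -0.45170681  0.23847424] [ 9.75811203e-01  2.18612777e-01 -2.32716554e-04 -9.46534422e-04] 0.08490986937433274 0.008 0.1
```

View pics/top0.png

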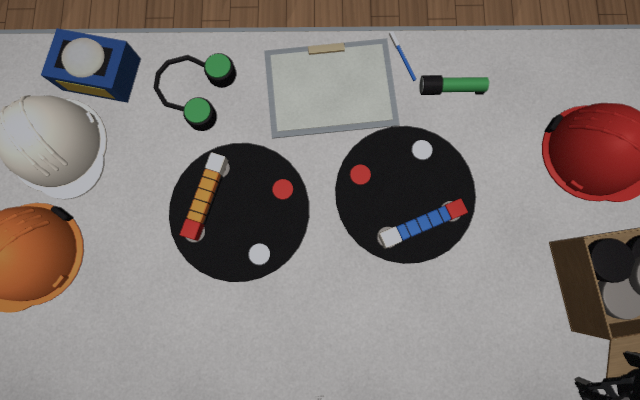

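View pics/scene0.png

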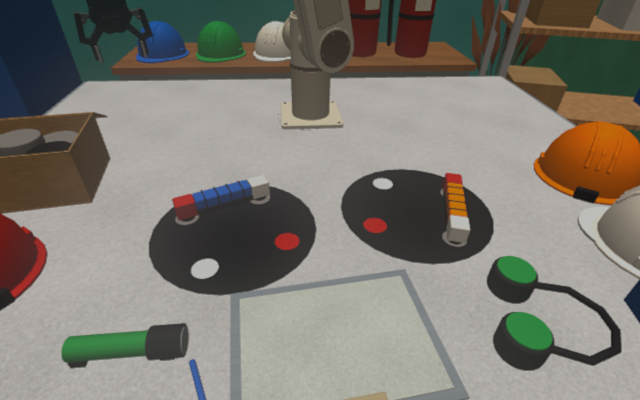

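The amber bar is on the left mat in the top view, with its white block at (216,162) and red block at (191,230). The red spot is at (283,189) and the white spot at (259,254). The blue bar is on the right mat. Both swings are 90° CCW seen from above.

```bash
cat > h.py <<'E'
from workcell import bot
import cv2,numpy as np
from scipy.spatial.transform import Rotation as Ro
def ray(n,uv,z):
    m=bot.camera_model(n);K,T=np.array(m["K"]),np.array(m["T"])
    d=T[:3,:3]@np.linalg.solve(K,[uv[0],uv[1],1.]);o=T[:3,3]
    return (o+d*(z-o[2])/d[2])
def proj(n,p):
    m=bot.camera_model(n);T=np.linalg.inv(m["T"]);q=np.array(m["K"])@(T[:3,:3]@p+T[:3,3]);return q[:2]/q[2]
def blobs(n,im,lo=150):
    h=cv2.cvtColor(im,cv2.COLOR_BGR2HSV);H,S,V=[h[...,i].astype(int) for i in range(3)]
    out={}
    for c,m in(("red",((H<6)|(H>174))&(S>130)&(V>90)),("white",(S<40)&(V>lo)),("amber",(H>8)&(H<25)&(S>120)&(V>90))):
        k,l,st,ce=cv2.connectedComponentsWithStats(m.astype(np.uint8))
        out[c]=[(ce[i],st[i,4]) for i in range(1,k) if 40<st[i,4]<900]
    return out
def obs():
    o=bot.get_obs();y=Ro.from_quat(o["tool_rot"]).as_matrix()
    print("t%.2f"%o["clock"],"tcp",np.round(o["eef_pos"],4),"yaw_y %.2f"%np.degrees(np.arctan2(y[1,1],y[0,1])),"z",np.round(y[:,2],4),"j",np.round(o["joint_pos"],2),"F",np.round(o["ft_force"],1),"w %.4f"%o["grip_width"])
E
python3 - <<'E'
from h import *
for n in("top","scene"):
    im=cv2.imread(f"pics/{n}0.png")
    for c,l in blobs(n,im).items():
        for ce,a in l: print(n,c,np.round(ce,1),a,"z3:",np.round(ray(n,ce,.003)[:2],4),"z49:",np.round(ray(n,ce,.049)[:2],4))
a=cv2.imread("pics/top0.png")[140:270,160:320];b=cv2.imread("pics/scene0.png")[160:270,330:500]
f=lambda x:cv2.resize(x,(800,600*len(x)//len(x)//2),interpolation=cv2.INTER_CUBIC)
a=cv2.resize(a,None,fx=4,fy=4,interpolation=cv2.INTER_CUBIC)
cv2.imwrite("pics/c1.png",a)
E
```

```text
top red [571.2 110.3] 86 z3: [ 0.7566 -0.602 ] z49: [ 0.7379 -0.5728]
top red [360. 174.] 333 z3: [ 0.6008 -0.0884] z49: [ 0.5896 -0.084 ]
top red [282.3 188.6] 334 z3: [0.5663 0.0947] z49: [0.5568 0.0902]
top red [576.7 184.4] 57 z3: [ 0.5732 -0.5945] z49: [ 0.5634 -0.5657]
top red [456.2 208.3] 278 z3: [ 0.518  -0.3098] z49: [ 0.5108 -0.2947]
top red [189.7 228.7] 285 z3: [0.4727 0.3078] z49: [0.4677 0.2931]
top white [421.8 149.2] 285 z3: [ 0.6607 -0.2369] z49: [ 0.6467 -0.2254]
top white [215.  161.9] 244 z3: [0.6321 0.2559] z49: [0.6195 0.2437]
top white [390.7 236.6] 282 z3: [ 0.4529 -0.1557] z49: [ 0.4489 -0.1481]
top white [259.  253.5] 331 z3: [0.4151 0.1461] z49: [0.413  0.1392]
top amber [202.7 195.4] 789 z3: [0.5509 0.2813] z49: [0.5422 0.2679]
scene red [453.2 177.8] 133 z3: [0.4003 0.3287] z49: [0.4678 0.2909]
scene red [183.2 200.6] 200 z3: [ 0.4504 -0.3179] z49: [ 0.5132 -0.2959]
scene red [  8.3 235.3] 653 z3: [ 0.5415 -0.6326] z49: [ 0.596  -0.5815]
scene red [374.7 224.9] 290 z3: [0.5637 0.0937] z49: [0.6161 0.0776]
scene red [286.6 241. ] 345 z3: [ 0.5987 -0.0901] z49: [ 0.6479 -0.0892]
scene red [ 31.7 269. ] 587 z3: [ 0.637  -0.5412] z49: [ 0.6826 -0.4986]
scene white [272.8  29. ] 261 z3: [-1.261  -0.1401] z49: [-1.0398 -0.1346]
scene white [269.1  57.7] 109 z3: [-0.6595 -0.15  ] z49: [-0.494  -0.1436]
scene white [382.5 183.4] 157 z3: [0.4128 0.1452] z49: [0.4791 0.1244]
scene white [459.7 222.4] 227 z3: [0.5691 0.2758] z49: [0.621  0.2429]
scene white [204.4 268.3] 404 z3: [ 0.6589 -0.2384] z49: [ 0.7025 -0.2238]
scene amber [508.7  15. ] 90 z3: [-1.7206  1.5981] z49: [-1.4569  1.4429]
scene amber [534.2  75.7] 792 z3: [-0.3575  0.9922] z49: [-0.2199  0.893 ]
scene amber [ 27.6 117.5] 90 z3: [-0.0244 -0.8885] z49: [ 0.0824 -0.8138]
scene amber [456.1 199.2] 559 z3: [0.4883 0.3006] z49: [0.5476 0.2653]
```

View pics/c1.png

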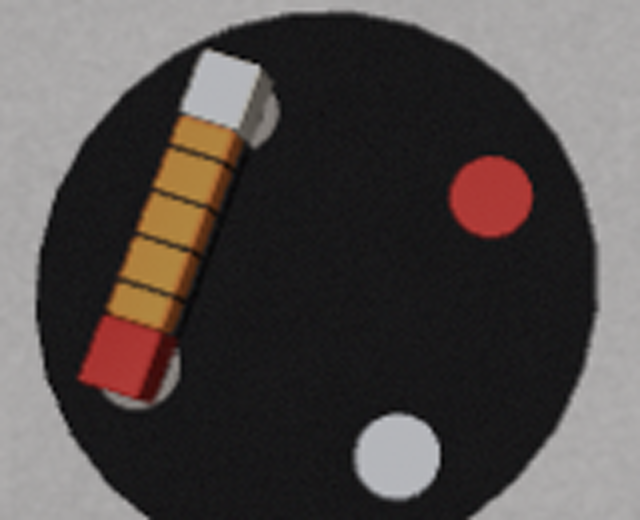

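Both views agree to within 3 mm. Red spot is about (.565,.094), white spot (.414,.146), white end (.620,.243) and red end (.468,.292). The bar's yaw is about 162°. I'll start travelling, with a small turn to learn the sign of joint 6.

```bash
python3 -m jog '[[[0.127,0.372,0,0,0,-22,0],[0.127,0.372,0,0,0,-22,0],[0.127,0.372,0,0,0,-22,0],[0.127,0.372,0,0,0,-22,0],[0.127,0.372,0,0,0,-22,0],[0.127,0.372,0,0,0,-22,0],[0.127,0.372,0,0,0,-22,0],[0.127,0.372,0,0,0,-22,0],[0.127,0.372,0,0,0,-22,0],[0.127,0.372,0,0,0,-22,0]]]'; python3 -c "from h import *;obs()"
```

```text
clock: 0.93
eef_pos: [0.3404, -0.0771, 0.2392]
tool_rot: [1.0, 0.03, 0.0, -0.001]
ft_force: [-0.3, -1.1, -0.4]
grip_width: 0.0854
t0.93 tcp [ 0.3404 -0.0771  0.2392] yaw_y -86.59 z [ 1.0e-04  1.1e-03 -1.0e+00] j [-0.22 -0.06 -0.33  1.3   0.    2.86] F [-0.3 -1.1 -0.4] w 0.0854
```

```bash
R='x'; python3 -m jog '[[[0.1276,0.369,0,0,0,70,0],[0.1276,0.369,0,0,0,70,0],[0.1276,0.369,0,0,0,70,0],[0.1276,0.369,0,0,0,70,0],[0.1276,0.369,0,0,0,70,0],[0.1276,0.369,0,0,0,70,0],[0.1276,0.369,0,0,0,70,0],[0.1276,0.369,0,0,0,70,0],[0.1276,0.369,0,0,0,70,0],[0.1276,0.369,0,0,0,70,0]]]' >/dev/null; python3 -m jog '[[[0,0,-0.07,0,0,70,0],[0,0,-0.07,0,0,70,0],[0,0,-0.07,0,0,70,0],[0,0,-0.07,0,0,70,0],[0,0,-0.07,0,0,70,0],[0,0,-0.07,0,0,70,0],[0,0,-0.07,0,0,70,0],[0,0,-0.07,0,0,70,0],[0,0,-0.07,0,0,70,0],[0,0,-0.07,0,0,70,0]]]'>/dev/null;  python3 -m jog '[[[0,0,-0.07,0,0,18.9,0],[0,0,-0.07,0,0,18.9,0],[0,0,-0.07,0,0,18.9,0],[0,0,-0.07,0,0,18.9,0],[0,0,-0.07,0,0,18.9,0]]]' ; python3 -c "
from h import *;obs()
im=bot.camera('top');cv2.imwrite('pics/c2.png',cv2.resize(im[120:300,140:340],None,fx=3,fy=3))"
```

```text
clock: 3.02
eef_pos: [0.4678, 0.2887, 0.0989]
tool_rot: [0.156, 0.988, -0.0, -0.0]
ft_force: [0.3, -0.3, -0.4]
grip_width: 0.0855
t3.02 tcp [0.4678 0.2887 0.0989] yaw_y 72.03 z [-8.e-04 -5.e-04 -1.e+00] j [ 0.55  0.44 -0.1   1.04  0.    0.87] F [ 0.3 -0.3 -0.4] w 0.0855
```

View pics/c2.png

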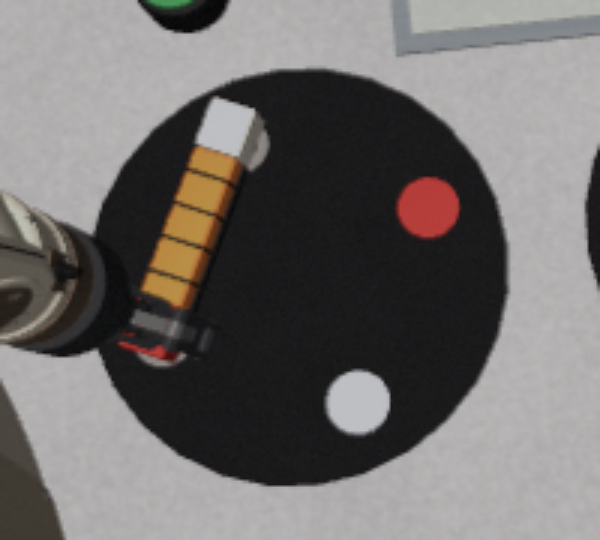

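The gripper is aligned over the red block and the white end is clear. Next I descend and close.

```bash
python3 -m jog '[[[0,0.003,-0.035,0,0,0.2,0],[0,0.003,-0.06,0,0,0.2,0],[0,0.003,-0.077,0,0,0.2,0],[0,0.003,-0.077,0,0,0.2,0]]]' ; python3 -m jog '[[[0,0,0,0,0,0,120],[0,0,0,0,0,0,120],[0,0,0,0,0,0,120],[0,0,0,0,0,0,255],[0,0,0,0,0,0,255],[0,0,0,0,0,0,255],[0,0,0,0,0,0,255],[0,0,0,0,0,0,255],[0,0,0,0,0,0,255],[0,0,0,0,0,0,255]]]'; python3 - <<'E'
from h import *
obs()
im=bot.camera('top');cv2.imwrite('pics/t3.png',im)
print([ (np.round(ray('top',c,.049)[:2],4),a) for c,a in blobs('top',im)['white']])
im=bot.camera('scene');cv2.imwrite('pics/c3.png',cv2.resize(im[150:290,320:520],None,fx=3,fy=3))
print([ (np.round(ray('scene',c,.049)[:2],4),a) for c,a in blobs('scene',im)['white']])
E
```

```text
clock: 3.4
eef_pos: [0.4661, 0.2907, 0.0198]
tool_rot: [0.154, 0.988, -0.002, -0.002]
ft_force: [0.1, 0.2, -0.7]
grip_width: 0.0854
clock: 4.23
eef_pos: [0.4693, 0.2927, 0.0243]
tool_rot: [0.153, 0.988, 0.001, 0.001]
ft_force: [-1.0, -0.2, 5.7]
grip_width: 0.0352
t4.23 tcp [0.4693 0.2927 0.0243] yaw_y 72.35 z [ 0.0033  0.0022 -1.    ] j [ 0.56  0.53 -0.18  0.87  0.    0.87] F [-1.  -0.2  5.7] w 0.0352
[(array([ 0.6465, -0.2254]), np.int32(292)), (array([0.6196, 0.2439]), np.int32(250)), (array([0.5852, 0.4529]), np.int32(58)), (array([ 0.4489, -0.148 ]), np.int32(283)), (array([0.4128, 0.139 ]), np.int32(335))]
[(array([-1.045 , -0.1473]), np.int32(207)), (array([-0.4952, -0.1544]), np.int32(103)), (array([0.3817, 0.2934]), np.int32(71)), (array([0.4058, 0.3705]), np.int32(51)), (array([0.4331, 0.3136]), np.int32(110)), (array([0.4791, 0.1244]), np.int32(164)), (array([0.6211, 0.2427]), np.int32(230)), (array([ 0.7024, -0.2239]), np.int32(415))]
```

View pics/c3.png

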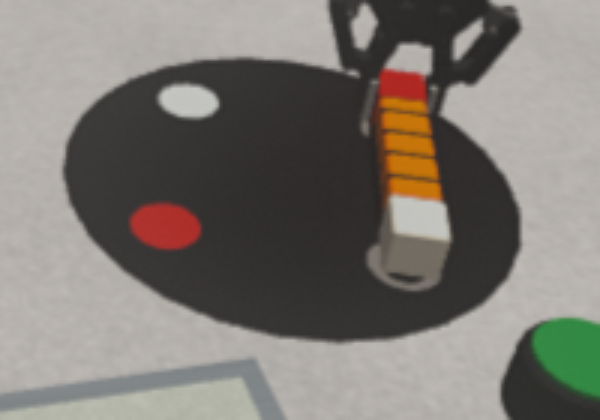

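Grip is good and the bar hasn't moved. I'll unload the red end with a tiny tilt about the white foot.

```bash
python3 -m jog '[[[0,0,0.0015,0.15,0.5,0,255],[0,0,0.004,0.3,0.95,0,255],[0,0,0.004,0.3,0.95,0,255],[0,0,0.004,0.3,0.95,0,255]]]'; python3 - <<'E'
from h import *
obs()
# swing rows
P=np.array([.620,.2433]);o=bot.get_obs();p=np.array(o["eef_pos"][:2])
S=np.array([.565,.0942]);a0=np.arctan2(*(p-P)[::-1]);a1=np.arctan2(*(S-P)[::-1])%(2*np.pi)
tot=np.degrees(a1-a0);print(tot,np.hypot(*(p-P)),np.hypot(*(S-P)))
r=np.hypot(*(p-P))
for k in range(1,21):
    t=k*tot/20;a=a0+np.radians(t);print(k,round(t,2),np.round(P+r*np.array([np.cos(a),np.sin(a)])-p,4))
E
```

```text
clock: 4.67
eef_pos: [0.4686, 0.2921, 0.0266]
tool_rot: [0.153, 0.988, 0.002, -0.008]
ft_force: [2.6, -0.2, -0.0]
grip_width: 0.0352
t4.67 tcp [0.4686 0.2921 0.0266] yaw_y 72.36 z [-0.0155  0.0059 -0.9999] j [ 0.55  0.53 -0.16  0.89  0.01  0.86] F [ 2.6 -0.2 -0. ] w 0.0352
87.60969318562913 0.15904981041644084 0.15892076642150957
1 4.38 [-0.0033 -0.0117]
2 8.76 [-0.0057 -0.0236]
3 13.14 [-0.0071 -0.0357]
4 17.52 [-0.0077 -0.0478]
5 21.9 [-0.0073 -0.06  ]
6 26.28 [-0.0059 -0.0721]
7 30.66 [-0.0037 -0.084 ]
8 35.04 [-0.0006 -0.0958]
9 39.42 [ 0.0035 -0.1072]
10 43.8 [ 0.0084 -0.1184]
11 48.19 [ 0.0141 -0.1291]
12 52.57 [ 0.0206 -0.1393]
13 56.95 [ 0.0279 -0.1491]
14 61.33 [ 0.036  -0.1582]
15 65.71 [ 0.0447 -0.1667]
16 70.09 [ 0.054  -0.1745]
17 74.47 [ 0.0639 -0.1816]
18 78.85 [ 0.0743 -0.1879]
19 83.23 [ 0.0851 -0.1934]
20 87.61 [ 0.0963 -0.198 ]
```

```bash
python3 -m jog '[[[-0.0033,-0.0117,0,0,0,4.4,255],[-0.0057,-0.0236,0,0,0,8.8,255],[-0.0071,-0.0357,0,0,0,13.1,255],[-0.0077,-0.0478,0,0,0,17.5,255],[-0.0073,-0.06,0,0,0,21.9,255],[-0.0059,-0.0721,0,0,0,26.3,255],[-0.0037,-0.084,0,0,0,30.7,255],[-0.0006,-0.0958,0,0,0,35,255],[-0.0006,-0.0958,0,0,0,35,255],[-0.0006,-0.0958,0,0,0,35,255]]]'; python3 - <<'E'
from h import *
obs()
for n in('top','scene'):
  im=bot.camera(n);cv2.imwrite(f'pics/{n}4.png',im)
  print([ (np.round(ray(n,c,.049)[:2],4),a) for c,a in blobs(n,im)['white'] if abs(ray(n,c,.049)[0]-.62)<.04])
  if n=='scene':cv2.imwrite('pics/c4.png',cv2.resize(im[150:290,320:520],None,fx=3,fy=3))
P=np.array([.620,.2433]);p=np.array(bot.get_obs()["eef_pos"][:2])
S=np.array([.565,.0942]);a0=np.arctan2(*(p-P)[::-1])%(2*np.pi);a1=np.arctan2(*(S-P)[::-1])%(2*np.pi)
tot=np.degrees(a1-a0);r=np.hypot(*(p-P));print(tot,r)
for k in range(1,14):
    t=k*tot/13;a=a0+np.radians(t);print(k,round(t,2),np.round(P+r*np.array([np.cos(a),np.sin(a)])-p,4))
E
```

```text
clock: 5.5
eef_pos: [0.4674, 0.1952, 0.0264]
tool_rot: [-0.149, 0.989, -0.002, -0.009]
ft_force: [-0.5, -2.5, 1.2]
grip_width: 0.0353
t5.50 tcp [0.4674 0.1952 0.0264] yaw_y 107.14 z [-0.0166 -0.0058 -0.9998] j [ 0.4   0.46 -0.28  0.84  0.    0.1 ] F [-0.5 -2.5  1.2] w 0.0353
[(array([ 0.6467, -0.2254]), np.int32(285)), (array([0.6185, 0.2403]), np.int32(247))]
[(array([0.6196, 0.2399]), np.int32(225))]
52.39513868673026 0.15990847431684405
1 4.03 [ 0.0037 -0.0106]
2 8.06 [ 0.0082 -0.0209]
3 12.09 [ 0.0134 -0.0309]
4 16.12 [ 0.0192 -0.0405]
5 20.15 [ 0.0258 -0.0497]
6 24.18 [ 0.0329 -0.0583]
7 28.21 [ 0.0407 -0.0665]
8 32.24 [ 0.049  -0.0741]
9 36.27 [ 0.0578 -0.0811]
10 40.3 [ 0.0671 -0.0874]
11 44.33 [ 0.0768 -0.0931]
12 48.36 [ 0.0869 -0.0981]
13 52.4 [ 0.0973 -0.1023]
```

View pics/c4.png

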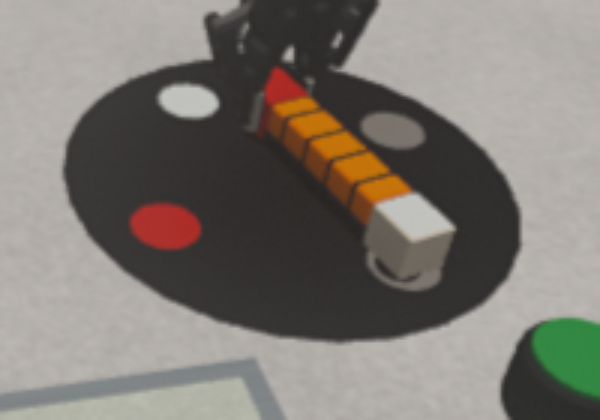

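White end is holding to within about 3 mm and the grey spot is freed, so I'll finish the first swing.

```bash
python3 -m jog '[[[0.0037,-0.0106,0,0,0,4,255],[0.0082,-0.0209,0,0,0,8.1,255],[0.0134,-0.0309,0,0,0,12.1,255],[0.0192,-0.0405,0,0,0,16.1,255],[0.0258,-0.0497,0,0,0,20.2,255],[0.0329,-0.0583,0,0,0,24.2,255],[0.0407,-0.0665,0,0,0,28.2,255],[0.049,-0.0741,0,0,0,32.2,255],[0.0578,-0.0811,0,0,0,36.3,255],[0.0671,-0.0874,0,0,0,40.3,255]]]';python3 -m jog '[[[0.0097,-0.0057,0,0,0,4,255],[0.0198,-0.0107,0,0,0,8.1,255],[0.0302,-0.0149,0,0,0,12.1,255],[0.0302,-0.0149,0,0,0,12.1,255],[0.0302,-0.0149,0,0,0,12.1,255]]]'; python3 - <<'E'
from h import *
obs()
for n in('top','scene'):
  im=bot.camera(n);cv2.imwrite(f'pics/{n}5.png',im)
  b=blobs(n,im)
  for c in('white','red'): print(n,c,[ (np.round(ray(n,q,.049)[:2],4),a) for q,a in b[c] if abs(ray(n,q,.049)[0]-.6)<.06])
  if n=='scene':cv2.imwrite('pics/c5.png',cv2.resize(im[150:290,320:520],None,fx=3,fy=3))
E
```

```text
clock: 6.43
eef_pos: [0.5351, 0.1092, 0.0263]
tool_rot: [-0.483, 0.875, -0.004, -0.007]
ft_force: [1.0, 0.1, 0.8]
grip_width: 0.035
clock: 6.85
eef_pos: [0.5651, 0.0946, 0.0262]
tool_rot: [-0.571, 0.821, -0.005, -0.006]
ft_force: [1.3, 0.0, 0.7]
grip_width: 0.0352
t6.85 tcp [0.5651 0.0946 0.0262] yaw_y 159.61 z [-0.0054 -0.0149 -0.9999] j [ 0.17  0.56 -0.1   0.91 -0.01 -1.04] F [1.3 0.  0.7] w 0.0352
top white [(array([ 0.6468, -0.2255]), np.int32(282))]
top red [(array([ 0.5896, -0.084 ]), np.int32(321)), (array([ 0.5634, -0.5651]), np.int32(49))]
scene white [(array([0.6213, 0.2406]), np.int32(231))]
scene red [(array([0.6077, 0.0737]), np.int32(182)), (array([0.5733, 0.1054]), np.int32(42)), (array([ 0.6057, -0.5744]), np.int32(872)), (array([ 0.6478, -0.0893]), np.int32(347))]
```

View pics/c5.png

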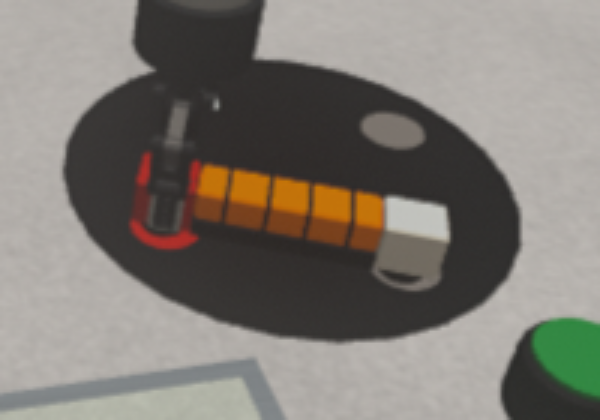

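The red foot is on the red spot and the white foot is still on its grey spot. Now I level the bar, release and rise.

```bash
python3 -m jog '[[[0,0,-0.0015,0.45,-0.17,0,255],[0,0,-0.003,0.94,-0.35,0,255],[0,0,-0.003,0.94,-0.35,0,255],[0,0,-0.003,0.94,-0.35,0,0],[0,0,-0.003,0.94,-0.35,0,0],[0,0,-0.003,0.94,-0.35,0,0],[0,0,-0.003,0.94,-0.35,0,0],[0,0,-0.003,0.94,-0.35,0,0],[0,0,-0.003,0.94,-0.35,0,0],[0,0,-0.003,0.94,-0.35,0,0]]]';python3 -m jog '[[[0,0,0.02,0,0,0,0],[0,0,0.05,0,0,0,0],[0,0,0.08,0,0,0,0],[0.02,0.055,0.08,0,0,0,0],[0.055,0.149,0.08,0,0,0,0],[0.055,0.149,0.08,0,0,0,0],[0.055,0.149,0.08,0,0,0,0],[0.055,0.149,0.08,0,0,0,0],[0.055,0.149,0.08,0,0,0,0]]]'; python3 - <<'E'
from h import *
obs()
for n in('top','scene'):
  im=bot.camera(n);cv2.imwrite(f'pics/{n}6.png',im)
  b=blobs(n,im)
  for c in('white','red','amber'): print(n,c,[ (np.round(ray(n,q,.049)[:2],4),a) for q,a in b[c] if abs(ray(n,q,.049)[0]-.59)<.06 and abs(ray(n,q,.049)[1]-.15)<.15])
E
```

```text
clock: 7.78
eef_pos: [0.5645, 0.0936, 0.0231]
tool_rot: [-0.572, 0.82, 0.0, -0.0]
ft_force: [0.3, -0.2, 0.2]
grip_width: 0.0852
clock: 8.53
eef_pos: [0.6195, 0.2447, 0.1024]
tool_rot: [-0.573, 0.819, -0.0, -0.0]
ft_force: [-0.0, -0.9, -0.1]
grip_width: 0.0854
t8.53 tcp [0.6195 0.2447 0.1024] yaw_y 159.94 z [-4.e-04 -4.e-04 -1.e+00] j [ 0.38  0.65  0.28  1.2  -0.   -0.84] F [-0.  -0.9 -0.1] w 0.0854
top white [(array([0.6191, 0.2407]), np.int32(244))]
top red [(array([0.5634, 0.0906]), np.int32(288))]
top amber [(array([0.5907, 0.166 ]), np.int32(742))]
scene white [(array([0.6205, 0.2399]), np.int32(237))]
scene red [(array([0.5886, 0.0851]), np.int32(450))]
scene amber []
```

Red end measures (.564,.092), within 2–3 mm of the red spot. White end is at about (.6195,.241). I'll grip white.

```bash
python3 -m jog '[[[0,-0.0035,-0.035,0,0,-0.3,0],[0,-0.0035,-0.06,0,0,-0.3,0],[0,-0.0035,-0.08,0,0,-0.3,0],[0,-0.0035,-0.08,0,0,-0.3,0],[0,-0.0035,-0.08,0,0,-0.3,0]]]' >/dev/null; python3 -m jog '[[[0,0,0,0,0,0,120],[0,0,0,0,0,0,120],[0,0,0,0,0,0,120],[0,0,0,0,0,0,255],[0,0,0,0,0,0,255],[0,0,0,0,0,0,255],[0,0,0,0,0,0,255],[0,0,0,0,0,0,255],[0,0,0,0,0,0,255]]]'; python3 -m jog '[[[0,0,0.0015,-0.45,0.17,0,255],[0,0,0.003,0.94,-0.35,0,255],[0,0,0.004,0.94,-0.35,0,255],[0,0,0.004,0.94,-0.35,0,255]]]'; python3 - <<'E'
from h import *
obs()
P=np.array([.5645,.0935]);p=np.array(bot.get_obs()["eef_pos"][:2])
S=np.array([.414,.1457]);a0=np.arctan2(*(p-P)[::-1])%(2*np.pi);a1=np.arctan2(*(S-P)[::-1])%(2*np.pi)
tot=np.degrees(a1-a0);r=np.hypot(*(p-P));print(tot,r,np.hypot(*(S-P)))
for k in range(1,21):
    t=k*tot/20;a=a0+np.radians(t);print(k,round(t,2),np.round(P+r*np.array([np.cos(a),np.sin(a)])-p,4))
E
```

```text
clock: 9.8
eef_pos: [0.6205, 0.2397, 0.0251]
tool_rot: [-0.57, 0.822, -0.0, 0.001]
ft_force: [-0.4, 1.0, 6.6]
grip_width: 0.0354
clock: 10.13
eef_pos: [0.6193, 0.2391, 0.027]
tool_rot: [-0.57, 0.822, 0.005, 0.007]
ft_force: [1.7, 0.6, -2.2]
grip_width: 0.0353
t10.13 tcp [0.6193 0.2391 0.027 ] yaw_y 159.46 z [ 0.0054  0.0159 -0.9999] j [ 0.36  0.7   0.17  1.02  0.01 -0.85] F [ 1.7  0.6 -2.2] w 0.0353
91.49804136251697 0.1555255137370771 0.1592956057146587
1 4.57 [-0.0118  0.0039]
2 9.15 [-0.0238  0.0069]
3 13.72 [-0.0361  0.0088]
4 18.3 [-0.0485  0.0098]
5 22.87 [-0.0609  0.0099]
6 27.45 [-0.0733  0.0089]
7 32.02 [-0.0855  0.0069]
8 36.6 [-0.0976  0.004 ]
9 41.17 [-1.094e-01  1.000e-04]
10 45.75 [-0.1208 -0.0047]
11 50.32 [-0.1318 -0.0105]
12 54.9 [-0.1424 -0.017 ]
13 59.47 [-0.1523 -0.0244]
14 64.05 [-0.1617 -0.0326]
15 68.62 [-0.1704 -0.0415]
16 73.2 [-0.1783 -0.051 ]
17 77.77 [-0.1854 -0.0612]
18 82.35 [-0.1918 -0.0719]
19 86.92 [-0.1972 -0.083 ]
20 91.5 [-0.2017 -0.0946]
```

```bash
python3 -m jog '[[[-0.0118,0.0039,0,0,0,4.6,255],[-0.0238,0.0069,0,0,0,9.1,255],[-0.0361,0.0088,0,0,0,13.7,255],[-0.0485,0.0098,0,0,0,18.3,255],[-0.0609,0.0099,0,0,0,22.9,255],[-0.0733,0.0089,0,0,0,27.4,255],[-0.0855,0.0069,0,0,0,32,255],[-0.0976,0.004,0,0,0,36.6,255],[-0.1094,0.0001,0,0,0,41.2,255],[-0.1094,0.0001,0,0,0,41.2,255]]]'; python3 - <<'E'
from h import *
obs()
for n in('top','scene'):
  im=bot.camera(n);cv2.imwrite(f'pics/{n}7.png',im)
  b=blobs(n,im)
  for c in('white','red'): print(n,c,[ (np.round(ray(n,q,.049)[:2],4),a) for q,a in b[c] if abs(ray(n,q,.049)[0]-.55)<.1 and abs(ray(n,q,.049)[1]-.15)<.15])
  if n=='scene':cv2.imwrite('pics/c7.png',cv2.resize(im[150:290,320:520],None,fx=3,fy=3))
E
```

```text
clock: 10.97
eef_pos: [0.5072, 0.2382, 0.0265]
tool_rot: [0.823, -0.568, -0.008, -0.003]
ft_force: [-0.9, -0.8, -1.1]
grip_width: 0.0352
t10.97 tcp [0.5072 0.2382 0.0265] yaw_y -159.23 z [-0.0104  0.0139 -0.9998] j [ 0.43  0.54 -0.14  0.89  0.02 -1.5 ] F [-0.9 -0.8 -1.1] w 0.0352
top white []
top red [(array([0.5632, 0.0896]), np.int32(277))]
scene white [(array([0.4791, 0.1244]), np.int32(164)), (array([0.5055, 0.2335]), np.int32(101))]
scene red [(array([0.5894, 0.086 ]), np.int32(470))]
```

View pics/c7.png

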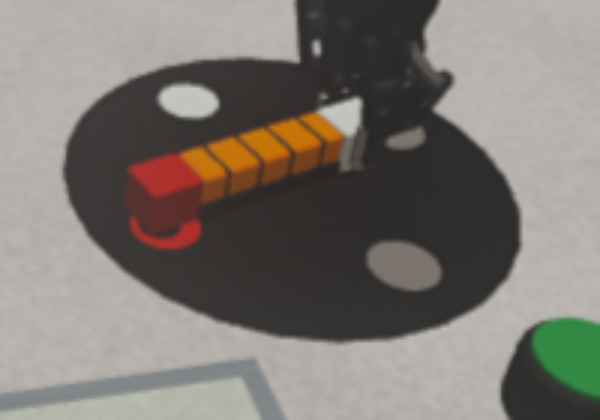

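Red foot stays on its spot. Finishing the second swing.

```bash
python3 -m jog '[[[-0.0114,-0.0048,0,0,0,4.6,255],[-0.0224,-0.0106,0,0,0,9.1,255],[-0.033,-0.0171,0,0,0,13.7,255],[-0.0429,-0.0245,0,0,0,18.3,255],[-0.0523,-0.0327,0,0,0,22.9,255],[-0.061,-0.0416,0,0,0,27.4,255],[-0.0689,-0.0511,0,0,0,32,255],[-0.076,-0.0613,0,0,0,36.6,255],[-0.0824,-0.072,0,0,0,41.2,255]]]' >/dev/null; python3 -m jog '[[[-0.0054,-0.0111,0,0,0,4.6,255],[-0.0099,-0.0227,0,0,0,9.1,255],[-0.0099,-0.0227,0,0,0,9.1,255],[-0.0099,-0.0227,0,0,0,9.1,255]]]'; python3 - <<'E'
from h import *
obs()
for n in('top','scene'):
  im=bot.camera(n);cv2.imwrite(f'pics/{n}8.png',im)
  b=blobs(n,im)
  for c in('white','red','amber'): print(n,c,[ (np.round(ray(n,q,.049)[:2],4),a) for q,a in b[c] if abs(ray(n,q,.049)[0]-.5)<.15 and abs(ray(n,q,.049)[1]-.15)<.15])
A=cv2.imread('pics/top8.png')[130:290,160:320];B=cv2.imread('pics/scene8.png')[140:290,330:500]
cv2.imwrite('pics/c8.png',np.hstack([cv2.resize(A,(400,400)),cv2.resize(B,(400,400))]))
E
```

```text
clock: 12.15
eef_pos: [0.4188, 0.1446, 0.0274]
tool_rot: [0.986, -0.167, -0.008, -0.002]
ft_force: [-0.6, 0.3, -3.0]
grip_width: 0.0354
t12.15 tcp [0.4188 0.1446 0.0274] yaw_y -109.28 z [-0.0161  0.0063 -0.9999] j [ 0.33  0.36 -0.45  0.77  0.01 -2.48] F [-0.6  0.3 -3. ] w 0.0354
top white [(array([0.485 , 0.1946]), np.int32(281))]
top red [(array([0.5684, 0.0913]), np.int32(269))]
top amber [(array([0.5017, 0.1145]), np.int32(648))]
scene white [(array([0.3969, 0.1506]), np.int32(236))]
scene red [(array([0.5941, 0.084 ]), np.int32(506))]
scene amber [(array([0.4972, 0.1159]), np.int32(503))]
```

View pics/c8.png

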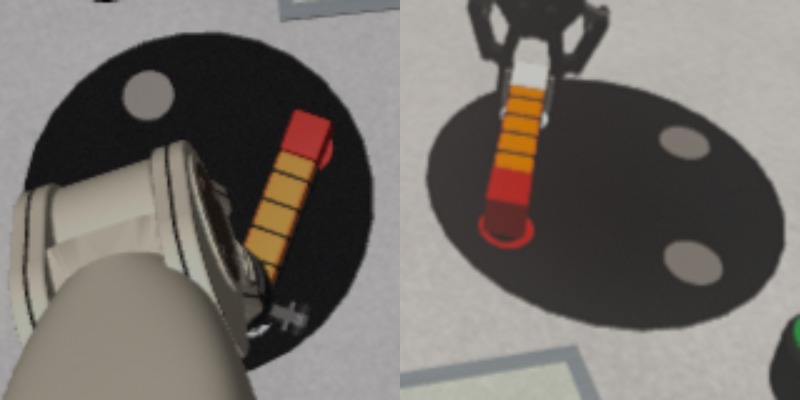

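Both feet are over their spots. Now I level, release and retreat.

```bash
python3 -m jog '[[[0,0,-0.002,-0.16,-0.47,0,255],[0,0,-0.004,-0.33,-0.94,0,255],[0,0,-0.004,-0.33,-0.94,0,255],[0,0,-0.004,-0.33,-0.94,0,0],[0,0,-0.004,-0.33,-0.94,0,0],[0,0,-0.004,-0.33,-0.94,0,0],[0,0,-0.004,-0.33,-0.94,0,0],[0,0,-0.004,-0.33,-0.94,0,0],[0,0,-0.004,-0.33,-0.94,0,0],[0,0,-0.004,-0.33,-0.94,0,0]]]';python3 -m jog '[[[0,0,0.02,0,0,0,0],[0,0,0.05,0,0,0,0],[0,0,0.09,0,0,0,0],[0,0,0.13,0,0,0,0],[-0.03,0.02,0.16,0,0,0,0],[-0.06,0.06,0.16,0,0,0,0],[-0.09,0.1,0.16,0,0,0,0],[-0.1,0.14,0.16,0,0,0,0],[-0.1,0.18,0.16,0,0,0,0],[-0.1,0.2,0.16,0,0,0,0]]]'; python3 - <<'E'
from h import *
obs()
for n in('top','scene'):
  im=bot.camera(n);cv2.imwrite(f'pics/{n}9.png',im)
  b=blobs(n,im)
  for c in('white','red'): print(n,c,[ (np.round(ray(n,q,.049)[:2],4),a) for q,a in b[c] if abs(ray(n,q,.049)[0]-.5)<.15 and abs(ray(n,q,.049)[1])<.32])
A=cv2.imread('pics/top9.png')[130:290,160:320];B=cv2.imread('pics/scene9.png')[140:290,330:500]
cv2.imwrite('pics/c9.png',np.hstack([cv2.resize(A,(400,400)),cv2.resize(B,(400,400))]))
E
```

```text
clock: 13.08
eef_pos: [0.4179, 0.1446, 0.0232]
tool_rot: [0.986, -0.165, -0.0, 0.0]
ft_force: [-0.6, -0.4, -0.2]
grip_width: 0.0855
clock: 13.92
eef_pos: [0.3164, 0.3466, 0.1838]
tool_rot: [0.986, -0.165, 0.0, -0.001]
ft_force: [0.6, -0.8, -0.0]
grip_width: 0.0851
t13.92 tcp [0.3164 0.3466 0.1838] yaw_y -108.97 z [ 3.e-04  1.e-03 -1.e+00] j [ 0.83  0.21 -0.18  1.18  0.   -1.98] F [ 0.6 -0.8 -0. ] w 0.0851
top white [(array([ 0.6467, -0.2254]), np.int32(285)), (array([ 0.4489, -0.1481]), np.int32(282)), (array([0.4155, 0.1427]), np.int32(349))]
top red [(array([ 0.5897, -0.0841]), np.int32(334)), (array([0.5662, 0.0902]), np.int32(322)), (array([ 0.5109, -0.2946]), np.int32(279))]
scene white []
scene red [(array([ 0.5132, -0.2959]), np.int32(200)), (array([0.5772, 0.0887]), np.int32(285)), (array([0.6234, 0.0765]), np.int32(112)), (array([ 0.6478, -0.0892]), np.int32(346))]
```

View pics/c9.png

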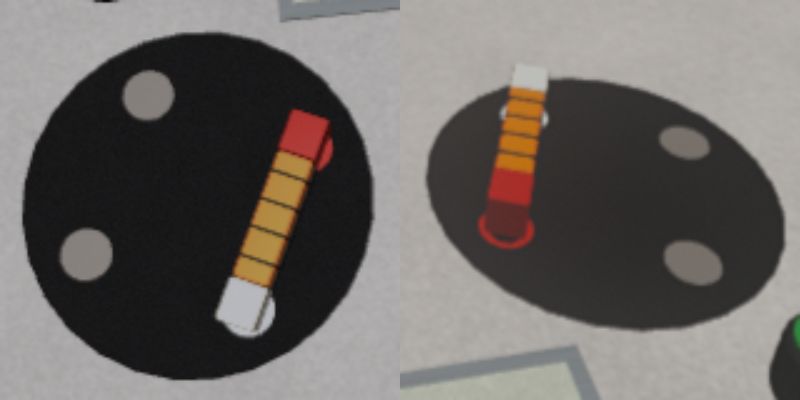

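Both ends rest on their spots with the gripper clear, and the blue bar hasn't moved. Handing in.

```bash
python3 -c "from workcell import bot;print(bot.job_done())"
```

```text
the job is handed in; nothing more can be done
None
```

The amber bar now stands with its red foot on the red spot and its white foot on the white spot. I handed the job in at about 14 s on the robot's clock, with the gripper open and clear.

**How it was walked:** I gripped the red block, eased it up a few millimetres with about 1° of tilt, and swung it 87° about the standing white end. Then I set it down and let go. The white block was then swung 91° about the red end in the same way.

**Last checks:**
- **Placement:** in the top view the end blocks measure about (0.566, 0.090) for red and (0.4155, 0.143) for white. Each is within about 4 mm of its spot, at (0.565, 0.094) and (0.414, 0.146). These figures are uncertain by a few millimetres, because the spots and the blocks' sides bleed into the colour patches. The scene view gave no clean reading of either end, because its colour patches split or merged there.
- **Pivots:** the white end appeared to shift about 3 mm during the first swing. The red end shifted roughly 3–5 mm by the end of the second swing, before I let go.
- **Forces:** the highest wrist force I read was about 7 N, while closing on the white block.
- **Blue bar:** its blocks read the same as at the start, to within 0.1 mm.

**Slip:** one row of the second lift had the wrong tilt sign (about 0.5°, for 1/12 s) while I was taking the weight off the white end. The next row corrected it. The checks after it showed the red end still on its spot.

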